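# Press home the flower's stem of studs

### The job

On the round wooden panel, the six domed ceramic studs that form the flower's curved stem still stand proud. Run your fingertips along the stem from the flower to its free end, gently pressing each stud down in turn, skipping none, until all six are fully home. Pick nothing up, leave the jars, heart and other things where they are, and finish clear of everything.

Things in the scene. Friction and masses are not known exactly. Their poses are not given: they have to be found in the camera images.
- panel: fixed round wooden panel, 300 mm across, 18 mm thick; origin at the centre of its underside, z up. Glued on it: a flower (67 mm across, up to 4.5 mm high) at x=-100, y=-4 mm in its frame, and two flat leaves (68 x 18 mm, 3 mm high) at x=20, y=72 and x=10, y=-55 mm. The stem, a gently curved row of six studs, starts beside the flower and runs across the panel.
- stud1_top (a point): top of the dome of stem stud 1, counted from the flower, the one next to the flower. A push-in stud with a round white ceramic head 30 mm across, shallowly domed (5 mm high), 34 mm from the next. It moves only straight down: proud, its top is 9.5 mm above the panel face; fully home (head seated on the panel) 5 mm. Fingertips can also slide over the domes from stud to stud. z up.
- stud1 (a joint): how far stud 1 has been pressed down, m: 0 to 0.001 at the start, 0.0045 fully home against a firm stop; it gives way at about 3 N and stays where it is left
- stud2_top (a point): top of the dome of stem stud 2, counted from the flower. A push-in stud with a round white ceramic head 30 mm across, shallowly domed (5 mm high), 34 mm from the next. It moves only straight down: proud, its top is 9.5 mm above the panel face; fully home (head seated on the panel) 5 mm. Fingertips can also slide over the domes from stud to stud. z up.
- stud2 (a joint): how far stud 2 has been pressed down, m: 0 to 0.001 at the start, 0.0045 fully home against a firm stop; it gives way at about 3 N and stays where it is left
- stud3_top (a point): top of the dome of stem stud 3, counted from the flower. A push-in stud with a round white ceramic head 30 mm across, shallowly domed (5 mm high), 34 mm from the next. It moves only straight down: proud, its top is 9.5 mm above the panel face; fully home (head seated on the panel) 5 mm. Fingertips can also slide over the domes from stud to stud. z up.
- stud3 (a joint): how far stud 3 has been pressed down, m: 0 to 0.001 at the start, 0.0045 fully home against a firm stop; it gives way at about 3 N and stays where it is left
- stud4_top (a point): top of the dome of stem stud 4, counted from the flower. A push-in stud with a round white ceramic head 30 mm across, shallowly domed (5 mm high), 34 mm from the next. It moves only straight down: proud, its top is 9.5 mm above the panel face; fully home (head seated on the panel) 5 mm. Fingertips can also slide over the domes from stud to stud. z up.
- stud4 (a joint): how far stud 4 has been pressed down, m: 0 to 0.001 at the start, 0.0045 fully home against a firm stop; it gives way at about 3 N and stays where it is left
- stud5_top (a point): top of the dome of stem stud 5, counted from the flower. A push-in stud with a round white ceramic head 30 mm across, shallowly domed (5 mm high), 34 mm from the next. It moves only straight down: proud, its top is 9.5 mm above the panel face; fully home (head seated on the panel) 5 mm. Fingertips can also slide over the domes from stud to stud. z up.
- stud5 (a joint): how far stud 5 has been pressed down, m: 0 to 0.001 at the start, 0.0045 fully home against a firm stop; it gives way at about 3 N and stays where it is left
- stud6_top (a point): top of the dome of stem stud 6, counted from the flower, the one at the free end of the stem. A push-in stud with a round white ceramic head 30 mm across, shallowly domed (5 mm high), 34 mm from the next. It moves only straight down: proud, its top is 9.5 mm above the panel face; fully home (head seated on the panel) 5 mm. Fingertips can also slide over the domes from stud to stud. z up.
- stud6 (a joint): how far stud 6 has been pressed down, m: 0 to 0.001 at the start, 0.0045 fully home against a firm stop; it gives way at about 3 N and stays where it is left
- heart: loose terracotta heart pendant, about 35 mm, 10 mm thick, lying on the panel beside the stem; origin under its middle. Leave alone.
- jar_small: loose small paint jar, 32 mm across, 40 mm high, standing on the panel beside the stem; origin at the centre of its underside. Leave alone.
- jar_a: loose paint jar, 48 mm across, 60 mm high, on the table; origin at the centre of its underside. Leave alone.
- jar_b: a second loose paint jar, 48 mm across, 60 mm high, on the table; origin at the centre of its underside. Leave alone.
- bowl: loose plastic water bowl, 150 mm across, 55 mm high; origin at the centre of its underside. Leave alone.
- mug: loose mug, 76 mm across, 85 mm high; origin at the centre of its underside. Leave alone.
- brush: loose paint brush lying on the table beyond the panel; origin under its middle. Leave alone.

How it is judged:
At the end, for the whole second after the job is handed in: All six studs are pressed to within 1.5 mm of fully home (each joint above 3 mm), and every loose thing is within 20 mm of where it started (value of joint each of stud1, stud2, stud3, stud4, stud5, stud6 above 0.003 m and distance of each of heart, jar_small, jar_a, jar_b, bowl, mug, brush from where it was at the start of the episode below 0.02 m); the robot touches nothing.
It fails at once if a stud is pressed home (more than 3 mm down) while the stud two places nearer the flower has been skipped (still less than 1.5 mm down) ((value of joint stud3 above 0.003 m and value of joint stud1 below 0.0015 m) or (value of joint stud4 above 0.003 m and value of joint stud2 below 0.0015 m) or (value of joint stud5 above 0.003 m and value of joint stud3 below 0.0015 m) or (value of joint stud6 above 0.003 m and value of joint stud4 below 0.0015 m)).
It fails at once if a loose thing is lifted, carried or pushed more than 20 mm (distance of any of heart, jar_small, jar_a, jar_b, bowl, mug, brush from where it was at the start of the episode above 0.02 m).
It fails at once if the fingers press on the panel or its studs with more than 60 N (not gentle) (contact force between the fingers and panel above 60 N).
It also fails if it takes over 42 s, if anything falls off the work surface, if the arm or the gripper's body presses on something with over 40 N, if the wrist force passes 120 N, or if a joint passes its speed limit or range.

### The arm

A 7-joint arm with a two-finger parallel gripper is mounted at the origin on the work surface. World frame = base frame: x ahead of the robot, y to its left, z up, the work surface at z = 0. Lengths are in m, angles in rad, forces in N, time in s.
With the tool pointing down it reaches from about 0.425 to 0.925 m from the base axis. Payload 6.8 kg.
Tool frame: the origin (TCP) lies midway between the tips of the shut fingers; the grasp point (between the pads) lies 19 mm behind it; z points along the fingers, y is the line along which they close (so a half turn about z gives the same grasp; the last joint's range is limited). The gripper opens to 85 mm and grips with 20 to 120 N. Pads are 22 mm wide; open, the fingers measure 114 mm over their backs; the gripper's body (76 mm by 85 mm) begins 54 mm behind the grasp point. The pads swing forward as they close: fully open they stand 13 mm farther back than shut.
Start: joints at [1.148, 0.477, 0.022, 1.555, -0.011, 1.109, -0.083], TCP at [0.209, -0.642, 0.231] pointing down, gripper open.
Joint ranges: [-2.96, 2.96], [-0.34, 2.1], [-1.41, 1.46], [0.24, 2.44], [-1.37, 4.51], [0.17, 1.92], [-2.96, 2.96]. Speed limits (rad/s): [2.39, 2.39, 3.14, 3.14, 3.14, 3.14, 3.14].

### API

Orientations are given as a unit quaternion [w, x, y, z].
In Python, from station import bot gives the robot as it stands.
- The arm moves only by the tool jog_arm, never from a script. Its argument "rows" is a list of rows, each an object of numbers: "fingers": the finger opening in mm, from 0 to 85.4; "x", "y", "z": the shift along the tool's x, y, z in mm; "ax", "ay", "az": the turn, a rotation vector about the tool's x, y, z in degrees. A call has exactly 8 rows; each row shifts and turns the commanded pose from where the row before left it, along the tool's axes as they then stand; what a row does not reach is not made up. A row lasts 1/10 s, in which the tool goes at most 50 mm and 8.59 degrees, less where a joint would pass 70% of its speed; a pose out of reach is approached as far as the arm can. A call with a gripper value outside its range is refused whole. The fingers move at their own pace and stop on an object; "force" is the grip in N (left out, the last holds). Time passes only in rows, so rows that do not move let the fingers close, or fill a call up. It gives the time, the measured TCP pose, the force, the opening and the grip force at its end, in the units of the state.
- bot.get_obs(): the state, without advancing time (a new reading comes with each control period).
- bot.read_camera(name): name is "side" or "top" or "wrist"; returns a dict with "pixels" (480x640x3 uint8, red, green, blue), "vertical_fov" (degrees; the focal length in pixels is half the picture's height over the tangent of half this angle, whatever the lens; pixels are square), "cx", "cy" (the principal point, pixels), "dist_coeffs" ([k1, k2, p1, p2, k3] as OpenCV has them; the pictures are not rectified), "world_from_camera" (4x4, takes a point from camera to world coordinates). Camera axes: x right, y down, z forward; pixel columns grow to the right and rows downward; lengths in m; the calibration is good to about 2 mm. A picture is of the moment at which its call begins. There is no depth.
- bot.hand_in(): hands the job in; it is judged then, once.
The state is a dict: "t": time; "q": joint angles; "joint_vel": joint speeds; "joint_torque": joint torques, N m; "eef_pos": TCP position; "tool_rot": TCP orientation; "contact_force": force on the tool from outside, world axes, zero at the start; "torque": the same for the moment, N m; "gripper_width": opening from 0.0 (shut) to 1.0 (fully open); "grasp_force": force on a finger pad.
Only numpy, scipy, OpenCV 4.12 (cv2) and the standard library are available. Lean on these libraries where they do the work, as an engineer would, in place of code of your own. Each camera call takes 0.05 s, during which the arm holds its last target. There are 200 camera calls.

## Working session

There is one attempt and no reset: what is moved stays moved. The work goes in short steps, Python scripts to look and compute and a tool call to move; the robot and the scene stay as the last step left them, time stands still between calls to the robot, and variables do not carry over. Pictures are saved under pics/ and viewed, at most 10 in all, crops included, and the job is handed in when it is done.

Besides the shell and the picture viewer there is one more tool, called after "Call:" in YAML: its name, and indented under it one key for each argument. jog_arm: Moves the arm, as the interface text tells. Its arguments: {"type":"object","properties":{"rows":{"type":"array","items":{"type":"object","properties":{"fingers":{"type":"number"},"x":{"type":"number"},"y":{"type":"number"},"z":{"type":"number"},"ax":{"type":"number"},"ay":{"type":"number"},"az":{"type":"number"}}}},"force":{"type":"number"}},"required":["rows"]}

```bash
mkdir -p pics; python3 - <<'E'
from station import bot
import cv2,pickle
d={}
for n in ("top","side"):
    c=bot.read_camera(n); d[n]=c; cv2.imwrite(f"pics/{n}0.png",c["pixels"][:,:,::-1])
    print(n,c["vertical_fov"],c["cx"],c["cy"],c["dist_coeffs"],c["world_from_camera"])
pickle.dump(d,open("cams.pkl","wb"))
o=bot.get_obs();print(o)
E
```

```text
top 50.40265555607151 321.9512652822117 237.8162041689959 [-0.11363341  0.          0.          0.          0.        ] [[ 0.00670861 -0.97746697  0.21098177  0.24128705]
 [-0.9999717  -0.00727572 -0.00191182  0.02120827]
 [ 0.00340379 -0.21096298 -0.97748813  1.41440236]
 [ 0.          0.          0.          1.        ]]
side 50.37213048155578 324.57708061915787 236.91441073517325 [0.00421133 0.         0.         0.         0.        ] [[-0.97791867 -0.14614979  0.14938311  0.35963231]
 [-0.20892108  0.665883   -0.71620654  0.90562725]
 [ 0.00520177 -0.73160103 -0.68171319  0.86812961]
 [ 0.          0.          0.          1.        ]]
{'t': 0.1, 'q': array([ 1.14786869,  0.47775544,  0.02235499,  1.55631657, -0.0115214 ,
        1.10929752, -0.08311534]), 'joint_vel': array([ 0.00039483, -0.00123937,  0.00166248, -0.00080052, -0.00031918,
       -0.00098945, -0.00118491]), 'joint_torque': array([ 4.78318630e-03, -5.97759247e+01,  1.61340762e+00, -2.81953490e+01,
        1.26993185e-02,  5.03743038e-03,  2.13372846e-05]), 'eef_pos': array([ 0.20884486, -0.64133498,  0.23041289]), 'tool_rot': array([-8.04050297e-04,  9.87636883e-01,  1.56756841e-01, -1.81907871e-04]), 'contact_force': array([ 0.62987999, -0.05879706,  0.09974169]), 'torque': array([-0.02870524,  0.04671724, -0.02288153]), 'grasp_force': 0.0, 'gripper_width': 1.0021536199774432}
```

View pics/top0.png

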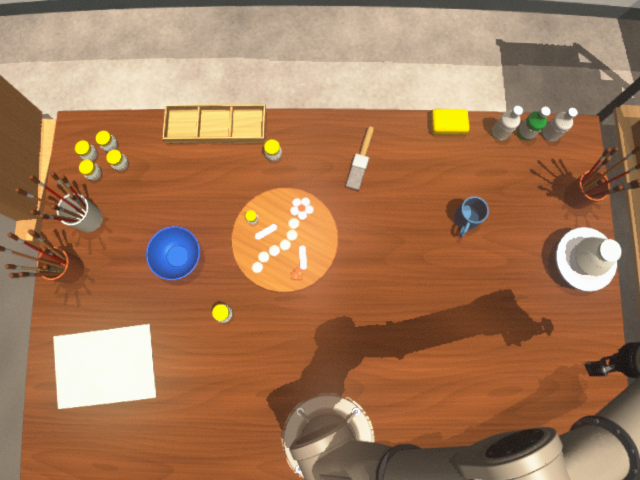

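View pics/side0.png

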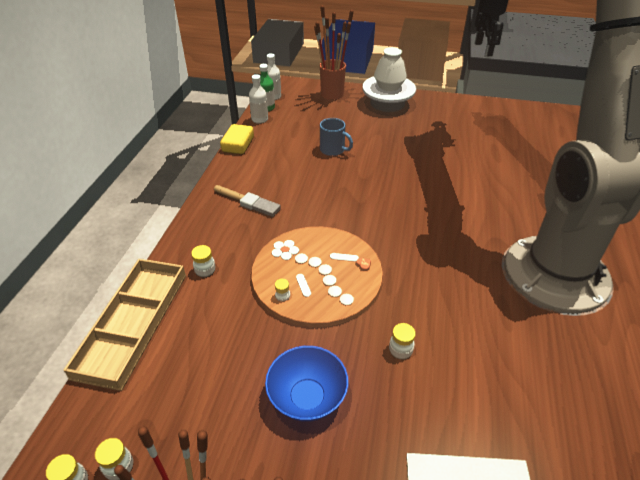

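Both views show the round panel at about (285,239) in top and (317,273) in side. The stem runs from the flower at (302,208) to about (257,268) in top. I'll enlarge both for precise readings.

```bash
python3 - <<'E'
import cv2
a=cv2.imread("pics/top0.png")[180:300,225:345]; cv2.imwrite("pics/topc.png",cv2.resize(a,None,fx=5,fy=5,interpolation=cv2.INTER_CUBIC))
a=cv2.imread("pics/side0.png")[220:325,245:390]; cv2.imwrite("pics/sidec.png",cv2.resize(a,None,fx=5,fy=5,interpolation=cv2.INTER_CUBIC))
E
```

```text
(no output)
```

View pics/topc.png

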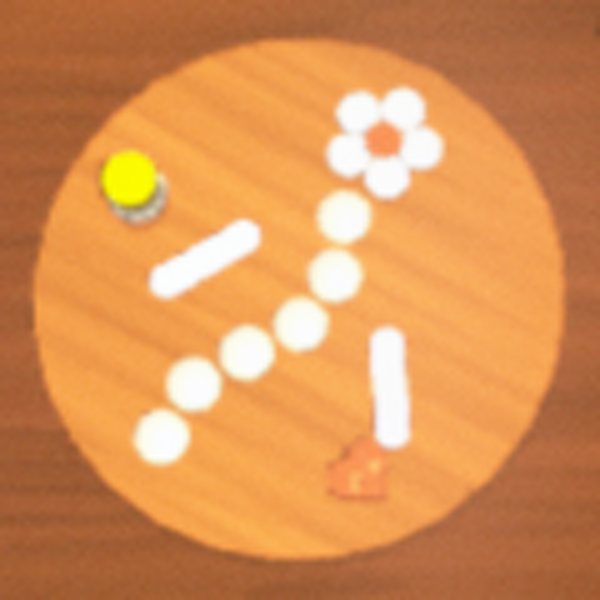

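View pics/sidec.png

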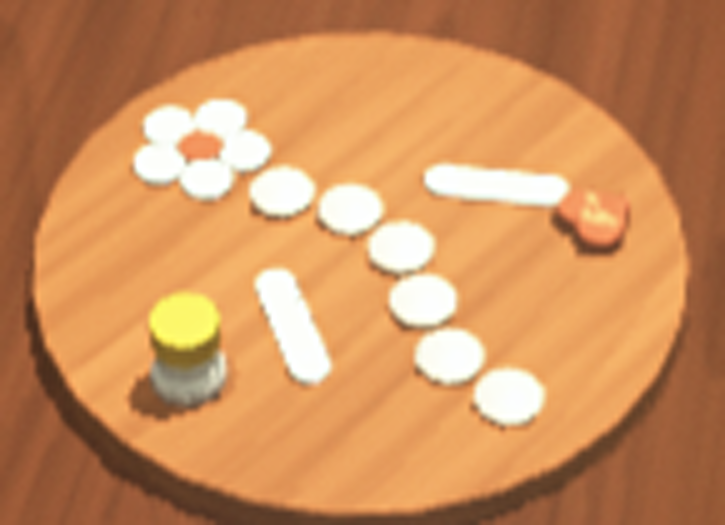

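The crops show the studs, flower to free end. In the top crop they are at (344,217), (335,275), (301,324), (246,353), (193,384) and (161,437). In the side crop they are at (282,191), (350,209), (401,247), (423,301), (450,356) and (509,397). The jar and heart are well off the stem.

```bash
cat > h.py <<'E'
import numpy as np,cv2,pickle
d=pickle.load(open("cams.pkl","rb"))
def ray(c,uv):
    f=240/np.tan(np.radians(c["vertical_fov"]/2)); K=np.array([[f,0,c["cx"]],[0,f,c["cy"]],[0,0,1.]])
    p=cv2.undistortPoints(np.array(uv,float).reshape(-1,1,2),K,np.array(c["dist_coeffs"])).reshape(-1,2)
    T=np.array(c["world_from_camera"]); return T[:3,3],np.c_[p,np.ones(len(p))]@T[:3,:3].T
def plane(c,uv,z):
    o,r=ray(c,uv); return o+r*((z-o[2])/r[:,2])[:,None]
E
python3 - <<'E'
from h import *
np.set_printoptions(precision=4,suppress=True)
t=(np.array([(344,217),(335,275),(301,324),(246,353),(193,384),(161,437),(383,140)])+.5)/5-.5+[225,180]
s=(np.array([(282,191),(350,209),(401,247),(423,301),(450,356),(509,397),(203,147)])+.5)/5-.5+[245,220]
o1,a=ray(d["top"],t);o2,b=ray(d["side"],s)
for i in range(7):
    A=np.c_[a[i],-b[i]];k=np.linalg.lstsq(A,o2-o1,rcond=None)[0]
    p,q=o1+a[i]*k[0],o2+b[i]*k[1];print((p+q)/2,np.linalg.norm(p-q))
P=plane(d["top"],t,.024);Q=plane(d["side"],s,.024)
print(P,Q); M=(P+Q)/2;print(np.linalg.norm(np.diff(M[:6],axis=0)[:,:2],axis=1))
from station import bot
from scipy.spatial.transform import Rotation as R
q=bot.get_obs()["tool_rot"];print(R.from_quat(q,scalar_first=True).as_matrix())
E
```

```text
[0.5836 0.099  0.0228] 8.195195178473652e-05
[0.5502 0.1034 0.0226] 0.0001669435883739411
[0.5221 0.1218 0.0224] 0.00013474567015465312
[0.5055 0.1521 0.0224] 5.447691436401705e-05
[0.4877 0.1811 0.0223] 0.0002697867883051329
[0.4581 0.198  0.0217] 0.0002585799502826414
[0.6281 0.0778 0.0221] 0.0013954465530767893
[[0.5833 0.0989 0.024 ]
 [0.55   0.1033 0.024 ]
 [0.5219 0.1217 0.024 ]
 [0.5052 0.1519 0.024 ]
 [0.4875 0.1809 0.024 ]
 [0.4577 0.1977 0.024 ]
 [0.6283 0.0777 0.024 ]] [[0.5832 0.1001 0.024 ]
 [0.5498 0.1048 0.024 ]
 [0.5218 0.1233 0.024 ]
 [0.5053 0.1535 0.024 ]
 [0.4873 0.1826 0.024 ]
 [0.458  0.1999 0.024 ]
 [0.6268 0.0797 0.024 ]]
[0.0337 0.0336 0.0345 0.0341 0.0341]
[[ 0.9509  0.3096 -0.0006]
 [ 0.3096 -0.9509  0.0015]
 [-0.0001 -0.0016 -1.    ]]
```

Call:
jog_arm:
  rows:
    - {"fingers": 0, "x": 29, "y": -29}
    - {"fingers": 0, "x": 29, "y": -29}
    - {"fingers": 0, "x": 29, "y": -29}
    - {"fingers": 0, "x": 29, "y": -29}
    - {"fingers": 0, "x": 29, "y": -29}
    - {"fingers": 0, "x": 29, "y": -29}
    - {"fingers": 0, "x": 29, "y": -29}
    - {"fingers": 0, "x": 29, "y": -29}
  force: 20

```text
invalid input
```

Call:
jog_arm:
  rows:
    - {"fingers": 0, "x": 29, "y": -29, "z": 0, "ax": 0, "ay": 0, "az": 0}
    - {"fingers": 0, "x": 29, "y": -29, "z": 0, "ax": 0, "ay": 0, "az": 0}
    - {"fingers": 0, "x": 29, "y": -29, "z": 0, "ax": 0, "ay": 0, "az": 0}
    - {"fingers": 0, "x": 29, "y": -29, "z": 0, "ax": 0, "ay": 0, "az": 0}
    - {"fingers": 0, "x": 29, "y": -29, "z": 0, "ax": 0, "ay": 0, "az": 0}
    - {"fingers": 0, "x": 29, "y": -29, "z": 0, "ax": 0, "ay": 0, "az": 0}
    - {"fingers": 0, "x": 29, "y": -29, "z": 0, "ax": 0, "ay": 0, "az": 0}
    - {"fingers": 0, "x": 29, "y": -29, "z": 0, "ax": 0, "ay": 0, "az": 0}
  force: 20

```text
t: 0.9
eef_pos: [0.3581, -0.3477, 0.2311]
tool_rot: [-0.0, 0.988, 0.157, -0.0]
contact_force: [0.3, -0.5, 1.1]
gripper_width: 0.002
grasp_force: 0.0
```

Call:
jog_arm:
  rows:
    - {"fingers": 0, "x": 35, "y": -35, "z": 0, "ax": 0, "ay": 0, "az": 0}
    - {"fingers": 0, "x": 35, "y": -35, "z": 0, "ax": 0, "ay": 0, "az": 0}
    - {"fingers": 0, "x": 35, "y": -35, "z": 0, "ax": 0, "ay": 0, "az": 0}
    - {"fingers": 0, "x": 35, "y": -35, "z": 0, "ax": 0, "ay": 0, "az": 0}
    - {"fingers": 0, "x": 35, "y": -35, "z": 0, "ax": 0, "ay": 0, "az": 0}
    - {"fingers": 0, "x": 35, "y": -35, "z": 0, "ax": 0, "ay": 0, "az": 0}
    - {"fingers": 0, "x": 35, "y": -35, "z": 0, "ax": 0, "ay": 0, "az": 0}
    - {"fingers": 0, "x": 35, "y": -35, "z": 0, "ax": 0, "ay": 0, "az": 0}
  force: 20

```text
t: 1.7
eef_pos: [0.5377, 0.0052, 0.2311]
tool_rot: [0.0, 0.988, 0.157, -0.0]
contact_force: [0.6, -0.8, -0.9]
gripper_width: 0.002
grasp_force: 0.0
```

Call:
jog_arm:
  rows:
    - {"fingers": 0, "x": 18, "y": -19, "z": 20, "ax": 0, "ay": 0, "az": 0}
    - {"fingers": 0, "x": 18, "y": -19, "z": 20, "ax": 0, "ay": 0, "az": 0}
    - {"fingers": 0, "x": 18, "y": -19, "z": 30, "ax": 0, "ay": 0, "az": 0}
    - {"fingers": 0, "x": 18, "y": -19, "z": 30, "ax": 0, "ay": 0, "az": 0}
    - {"fingers": 0, "x": 0, "y": 0, "z": 30, "ax": 0, "ay": 0, "az": 0}
    - {"fingers": 0, "x": 0, "y": 0, "z": 30, "ax": 0, "ay": 0, "az": 0}
    - {"fingers": 0, "x": 0, "y": 0, "z": 20, "ax": 0, "ay": 0, "az": 0}
    - {"fingers": 0, "x": 0, "y": 0, "z": 0, "ax": 0, "ay": 0, "az": 0}
  force: 20

```text
t: 2.5
eef_pos: [0.5796, 0.0974, 0.0481]
tool_rot: [0.0, 0.988, 0.157, -0.003]
contact_force: [-0.8, -0.2, 0.8]
gripper_width: -0.0
grasp_force: 0.0
```

```bash
python3 - <<'E'
from station import bot
import cv2
a=bot.read_camera("side")["pixels"][200:330,240:400,::-1]; cv2.imwrite("pics/s1.png",cv2.resize(a,None,fx=4,fy=4,interpolation=cv2.INTER_CUBIC))
print(bot.get_obs()["contact_force"],bot.get_obs()["eef_pos"])
E
```

```text
[ 0.25494502 -0.26463148  0.73605904] [0.58102361 0.09780807 0.05000602]
```

View pics/s1.png

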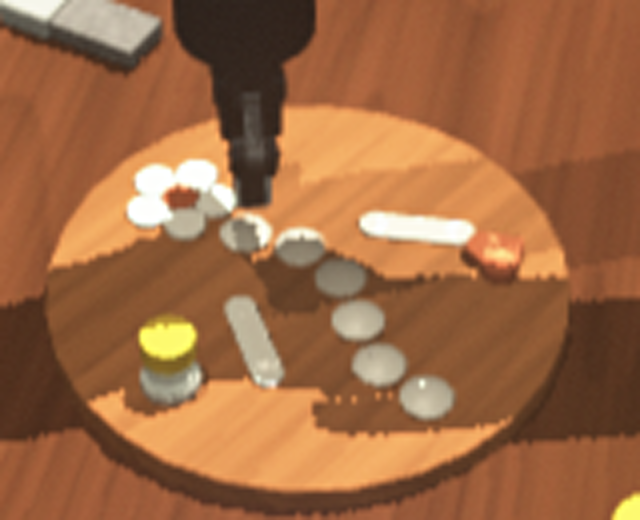

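The fingertips are just above stud 1 (at (245,233) in the crop). I'll press gently.

Call:
jog_arm:
  rows:
    - {"fingers": 0, "x": 1.5, "y": -1.5, "z": 9, "ax": 0, "ay": 0, "az": 0}
    - {"fingers": 0, "x": 0, "y": 0, "z": 9, "ax": 0, "ay": 0, "az": 0}
    - {"fingers": 0, "x": 0, "y": 0, "z": 3, "ax": 0, "ay": 0, "az": 0}
    - {"fingers": 0, "x": 0, "y": 0, "z": 1.5, "ax": 0, "ay": 0, "az": 0}
    - {"fingers": 0, "x": 0, "y": 0, "z": 1.5, "ax": 0, "ay": 0, "az": 0}
    - {"fingers": 0, "x": 0, "y": 0, "z": 1, "ax": 0, "ay": 0, "az": 0}
    - {"fingers": 0, "x": 0, "y": 0, "z": 1, "ax": 0, "ay": 0, "az": 0}
    - {"fingers": 0, "x": 0, "y": 0, "z": 0, "ax": 0, "ay": 0, "az": 0}
  force: 20

```text
t: 3.35
eef_pos: [0.5835, 0.1, 0.0256]
tool_rot: [0.0, 0.988, 0.157, 0.0]
contact_force: [0.0, -0.9, 1.9]
gripper_width: -0.0
grasp_force: 1.1
```

Call:
jog_arm:
  rows:
    - {"fingers": 0, "x": 0, "y": 0, "z": 1, "ax": 0, "ay": 0, "az": 0}
    - {"fingers": 0, "x": 0, "y": 0, "z": 0, "ax": 0, "ay": 0, "az": 0}
    - {"fingers": 0, "x": 0, "y": 0, "z": 1, "ax": 0, "ay": 0, "az": 0}
    - {"fingers": 0, "x": 0, "y": 0, "z": 0, "ax": 0, "ay": 0, "az": 0}
    - {"fingers": 0, "x": 0, "y": 0, "z": 0.5, "ax": 0, "ay": 0, "az": 0}
    - {"fingers": 0, "x": 0, "y": 0, "z": 0, "ax": 0, "ay": 0, "az": 0}
    - {"fingers": 0, "x": 0, "y": 0, "z": 0, "ax": 0, "ay": 0, "az": 0}
    - {"fingers": 0, "x": 0, "y": 0, "z": 0, "ax": 0, "ay": 0, "az": 0}
  force: 20

```text
t: 4.15
eef_pos: [0.5834, 0.0999, 0.0228]
tool_rot: [0.0, 0.988, 0.157, 0.0]
contact_force: [0.8, -0.4, 2.7]
gripper_width: -0.001
grasp_force: 1.3
```

Call:
jog_arm:
  rows:
    - {"fingers": 0, "x": 0, "y": 0, "z": 0.5, "ax": 0, "ay": 0, "az": 0}
    - {"fingers": 0, "x": 0, "y": 0, "z": 0, "ax": 0, "ay": 0, "az": 0}
    - {"fingers": 0, "x": 0, "y": 0, "z": 0.5, "ax": 0, "ay": 0, "az": 0}
    - {"fingers": 0, "x": 0, "y": 0, "z": 0, "ax": 0, "ay": 0, "az": 0}
    - {"fingers": 0, "x": 0, "y": 0, "z": 0, "ax": 0, "ay": 0, "az": 0}
    - {"fingers": 0, "x": 0, "y": 0, "z": 0, "ax": 0, "ay": 0, "az": 0}
    - {"fingers": 0, "x": 0, "y": 0, "z": 0, "ax": 0, "ay": 0, "az": 0}
    - {"fingers": 0, "x": 0, "y": 0, "z": 0, "ax": 0, "ay": 0, "az": 0}
  force: 20

```text
t: 4.95
eef_pos: [0.5835, 0.1, 0.0226]
tool_rot: [0.0, 0.988, 0.157, 0.0]
contact_force: [-1.4, -1.1, 10.0]
gripper_width: 0.001
grasp_force: 4.8
```

Stud 1 is on its stop: 10 N at z = 22.6 mm. Next is stud 2.

Call:
jog_arm:
  rows:
    - {"fingers": 0, "x": 0, "y": 0, "z": -9, "ax": 0, "ay": 0, "az": 0}
    - {"fingers": 0, "x": -15, "y": -7, "z": 0, "ax": 0, "ay": 0, "az": 0}
    - {"fingers": 0, "x": -15.5, "y": -7.5, "z": 0, "ax": 0, "ay": 0, "az": 0}
    - {"fingers": 0, "x": 0, "y": 0, "z": 3, "ax": 0, "ay": 0, "az": 0}
    - {"fingers": 0, "x": 0, "y": 0, "z": 3, "ax": 0, "ay": 0, "az": 0}
    - {"fingers": 0, "x": 0, "y": 0, "z": 2, "ax": 0, "ay": 0, "az": 0}
    - {"fingers": 0, "x": 0, "y": 0, "z": 1, "ax": 0, "ay": 0, "az": 0}
    - {"fingers": 0, "x": 0, "y": 0, "z": 0, "ax": 0, "ay": 0, "az": 0}
  force: 20

```text
t: 5.75
eef_pos: [0.5501, 0.1043, 0.0225]
tool_rot: [0.0, 0.988, 0.157, -0.0]
contact_force: [-5.6, -0.6, 12.8]
gripper_width: 0.001
grasp_force: 6.3
```

Stud 2 is home, so on to stud 3.

Call:
jog_arm:
  rows:
    - {"fingers": 0, "x": 0, "y": 0, "z": -9, "ax": 0, "ay": 0, "az": 0}
    - {"fingers": 0, "x": -10.5, "y": -13, "z": 0, "ax": 0, "ay": 0, "az": 0}
    - {"fingers": 0, "x": -10.5, "y": -13, "z": 0, "ax": 0, "ay": 0, "az": 0}
    - {"fingers": 0, "x": 0, "y": 0, "z": 3, "ax": 0, "ay": 0, "az": 0}
    - {"fingers": 0, "x": 0, "y": 0, "z": 3, "ax": 0, "ay": 0, "az": 0}
    - {"fingers": 0, "x": 0, "y": 0, "z": 2, "ax": 0, "ay": 0, "az": 0}
    - {"fingers": 0, "x": 0, "y": 0, "z": 1, "ax": 0, "ay": 0, "az": 0}
    - {"fingers": 0, "x": 0, "y": 0, "z": 0, "ax": 0, "ay": 0, "az": 0}
  force: 20

```text
t: 6.55
eef_pos: [0.5216, 0.1229, 0.0224]
tool_rot: [0.0, 0.988, 0.157, -0.0]
contact_force: [-6.5, 1.1, 14.7]
gripper_width: -0.007
grasp_force: 7.0
```

Call:
jog_arm:
  rows:
    - {"fingers": 0, "x": 0, "y": 0, "z": -9, "ax": 0, "ay": 0, "az": 0}
    - {"fingers": 0, "x": -3, "y": -17, "z": 0, "ax": 0, "ay": 0, "az": 0}
    - {"fingers": 0, "x": -3.5, "y": -17, "z": 0, "ax": 0, "ay": 0, "az": 0}
    - {"fingers": 0, "x": 0, "y": 0, "z": 3, "ax": 0, "ay": 0, "az": 0}
    - {"fingers": 0, "x": 0, "y": 0, "z": 3, "ax": 0, "ay": 0, "az": 0}
    - {"fingers": 0, "x": 0, "y": 0, "z": 2, "ax": 0, "ay": 0, "az": 0}
    - {"fingers": 0, "x": 0, "y": 0, "z": 1, "ax": 0, "ay": 0, "az": 0}
    - {"fingers": 0, "x": 0, "y": 0, "z": 0, "ax": 0, "ay": 0, "az": 0}
  force: 20

```text
t: 7.35
eef_pos: [0.5058, 0.1524, 0.0225]
tool_rot: [0.0, 0.988, 0.156, 0.0]
contact_force: [-3.9, 0.9, 11.4]
gripper_width: -0.001
grasp_force: 5.7
```

Studs 3 and 4 are home. Next are 5 and 6.

Call:
jog_arm:
  rows:
    - {"fingers": 0, "x": 0, "y": 0, "z": -9, "ax": 0, "ay": 0, "az": 0}
    - {"fingers": 0, "x": -4, "y": -16.5, "z": 0, "ax": 0, "ay": 0, "az": 0}
    - {"fingers": 0, "x": -4.5, "y": -16.5, "z": 0, "ax": 0, "ay": 0, "az": 0}
    - {"fingers": 0, "x": 0, "y": 0, "z": 3, "ax": 0, "ay": 0, "az": 0}
    - {"fingers": 0, "x": 0, "y": 0, "z": 3, "ax": 0, "ay": 0, "az": 0}
    - {"fingers": 0, "x": 0, "y": 0, "z": 2, "ax": 0, "ay": 0, "az": 0}
    - {"fingers": 0, "x": 0, "y": 0, "z": 1, "ax": 0, "ay": 0, "az": 0}
    - {"fingers": 0, "x": 0, "y": 0, "z": 0, "ax": 0, "ay": 0, "az": 0}
  force: 20

```text
t: 8.15
eef_pos: [0.4873, 0.1809, 0.0225]
tool_rot: [0.0, 0.988, 0.156, 0.0]
contact_force: [-2.9, 0.2, 12.4]
gripper_width: 0.001
grasp_force: 6.1
```

Call:
jog_arm:
  rows:
    - {"fingers": 0, "x": 0, "y": 0, "z": -9, "ax": 0, "ay": 0, "az": 0}
    - {"fingers": 0, "x": -11, "y": -12.5, "z": 0, "ax": 0, "ay": 0, "az": 0}
    - {"fingers": 0, "x": -11.5, "y": -12.5, "z": 0, "ax": 0, "ay": 0, "az": 0}
    - {"fingers": 0, "x": 0, "y": 0, "z": 3, "ax": 0, "ay": 0, "az": 0}
    - {"fingers": 0, "x": 0, "y": 0, "z": 3, "ax": 0, "ay": 0, "az": 0}
    - {"fingers": 0, "x": 0, "y": 0, "z": 2, "ax": 0, "ay": 0, "az": 0}
    - {"fingers": 0, "x": 0, "y": 0, "z": 1, "ax": 0, "ay": 0, "az": 0}
    - {"fingers": 0, "x": 0, "y": 0, "z": 0, "ax": 0, "ay": 0, "az": 0}
  force: 20

```text
t: 8.95
eef_pos: [0.4582, 0.1978, 0.0224]
tool_rot: [0.0, 0.988, 0.156, 0.0]
contact_force: [-4.0, -1.4, 13.4]
gripper_width: 0.0
grasp_force: 7.0
```

All six reached the same firm stop height. I'll retract straight up and check.

Call:
jog_arm:
  rows:
    - {"fingers": 0, "x": 0, "y": 0, "z": -10, "ax": 0, "ay": 0, "az": 0}
    - {"fingers": 0, "x": 0, "y": 0, "z": -30, "ax": 0, "ay": 0, "az": 0}
    - {"fingers": 0, "x": 0, "y": 0, "z": -30, "ax": 0, "ay": 0, "az": 0}
    - {"fingers": 0, "x": 0, "y": 0, "z": -30, "ax": 0, "ay": 0, "az": 0}
    - {"fingers": 0, "x": 0, "y": 0, "z": -30, "ax": 0, "ay": 0, "az": 0}
    - {"fingers": 0, "x": 0, "y": 0, "z": -20, "ax": 0, "ay": 0, "az": 0}
    - {"fingers": 0, "x": 0, "y": 0, "z": 0, "ax": 0, "ay": 0, "az": 0}
    - {"fingers": 0, "x": 0, "y": 0, "z": 0, "ax": 0, "ay": 0, "az": 0}
  force: 20

```text
t: 9.75
eef_pos: [0.4581, 0.1978, 0.1719]
tool_rot: [0.0, 0.988, 0.156, 0.0]
contact_force: [0.2, -0.2, -0.4]
gripper_width: 0.002
grasp_force: 0.0
```

```bash
python3 - <<'E'
from station import bot
import cv2
a=bot.read_camera("side")["pixels"][200:330,240:400,::-1]; cv2.imwrite("pics/s2.png",cv2.resize(a,None,fx=4,fy=4,interpolation=cv2.INTER_CUBIC))
print(bot.get_obs()["contact_force"],bot.get_obs()["eef_pos"])
E
```

```text
[-0.17877336  0.70579762  0.15032566] [0.45749346 0.19763208 0.17112708]
```

View pics/s2.png

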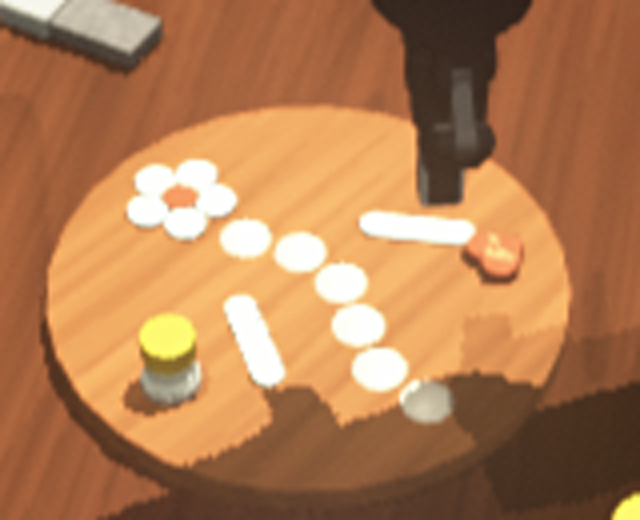

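All six studs sit about 4 px lower in the crop (for example stud 1 went from row 233 to 238). The jar (168,355) and heart (497,253) haven't moved, and the gripper is clear.

```bash
python3 -c "
from station import bot
print(bot.hand_in())"
```

```text
the job is handed in; nothing more can be done
None
```

I pressed all six studs down in order from the flower until each met its firm stop, at no more than about 15 N in the readings; in the last picture the heart and small jar hadn't moved, and I handed the job in with the gripper clear (no verdict came back).

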